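Set out the dye-mixing place

TASK

Set out the dye-mixing place on the three cork coasters: the steel cup upright on the middle coaster (the one between the other two, going from left to right as seen from the robot), the tall bottle on the coaster to its left, and the squat wide jar on the coaster to its right, each well centred. Then stand the small jar on top of the squat jar, centred on its lid. Leave the marker and the spatula lying where they are.

Things in the scene. Friction and masses are not known exactly. Their poses are not given: they have to be found in the camera images.
- tall_bottle_mid (a point): Tall dark dye bottle, 163 mm high, round body 68 mm across up to about 115 mm, then a sloping shoulder and a screw cap 48 mm across that takes the top 20 mm (143 to 163 mm above its foot); 0.3 to 0.6 kg. Held by the cap alone it can swing; it hangs steady when gripped round the upper part of the body, just below the shoulder, about 110 mm above its foot. The point is on its axis half-way up, 81.5 mm above its foot; z is up along the bottle. Starts upright on the table, loose.
- cup_mid (a point): Plain open steel cup, 72 mm high, 70 mm across at the rim and narrowing evenly to 55 mm at the foot; about 0.1 kg, empty. The point is on its axis half-way up, 36 mm above its foot; z is up. Starts upright on the table, loose.
- squat_jar_mid (a point): Squat wide grey jar with a flat white screw lid, 97 mm high, body 65 mm across, lid 63 mm across with a flat top; 0.3 to 0.6 kg. The point is on its axis half-way up, 48.5 mm above its foot; z is up. Starts upright on the table, loose.
- small_jar_mid (a point): Small jar, the smaller of the two jars with a white screw lid: 78 mm high, 52 mm across, lid 50 mm across; pale body; 0.08 to 0.17 kg. The point is on its axis half-way up, 39 mm above its foot; z is up. Starts upright on the table, loose.
- coaster_0: One of three identical round cork coasters, 90 mm across and 4 mm thick, fixed flat on the table. Origin at the centre of its underside, on the table top; z is up. The numbers in the names do not tell which is left, middle or right.
- coaster_1: One of three identical round cork coasters, 90 mm across and 4 mm thick, fixed flat on the table. Origin at the centre of its underside, on the table top; z is up. The numbers in the names do not tell which is left, middle or right.
- coaster_2: One of three identical round cork coasters, 90 mm across and 4 mm thick, fixed flat on the table. Origin at the centre of its underside, on the table top; z is up. The numbers in the names do not tell which is left, middle or right.
- marker: Bystander: white felt marker with a black cap, 147 mm long, 17 mm thick, lying loose among the work, its length about along the x direction. Origin at the centre of its underside. It is to be left where it lies.
- spatula: Bystander: wooden spatula, 227 mm long, 36 mm wide, 10 mm thick, lying loose among the work, its length about along the x direction. Origin at the centre of its underside. It is to be left where it lies.
Mind the look-alikes: they are no part of the job. What is shaped like the coaster_0 but black or green is not meant.

How it is judged:
By the outcome, as a careful person would: the job done as asked, in the order asked, and still so for the second after the job is handed in, with the robot touching nothing.
It also fails if it takes over 104 s, if anything falls off the work surface, if the arm or the gripper's body presses on something with over 40 N, if the wrist force passes 120 N, or if a joint passes its speed limit or range.

ROBOT

A 6-joint arm with a two-finger parallel gripper is mounted at the origin on the work surface; the furniture and walls round the work are solid. World frame = base frame: x ahead of the robot, y to its left, z up, the work surface at z = 0. Lengths are in mm, angles in rad, forces in N, time in s.
With the tool pointing down it reaches from about 400 to 925 mm from the base axis. Payload 12.5 kg.
Tool frame: the origin (TCP) lies at the very end of the fingers, on their centre line; the grasp point (between the pads) lies bot.grip_depth behind it (bot.grip_depth is the distance from the TCP to the grasp point, in mm); z points along the fingers, y is the direction in which the jaws open and shut (so a half turn about z gives the same grasp; the last joint's range is limited). The gripper opens to 95 mm and grips with 3 to 60 N. Pads are 20 mm wide; open, the fingers measure 119 mm over their backs; the gripper's body (75 mm by 180 mm) begins 59 mm behind the grasp point.
Start: joints at [-1.388, 0.491, 1.559, -0, 1.092, -0.106], TCP at [178.024, -599.128, 214.661] pointing down, gripper open.
Joint ranges: [-3.1, 3.1], [-0.84, 2.19], [0.05, 2.79], [-1.13, 4.28], [0.06, 2.93], [-2.69, 2.69]. Speed limits (rad/s): [2.22, 2.22, 2.79, 3.14, 3.14, 3.14].

INTERFACE

Orientations are given as [roll, pitch, yaw] about the fixed x, y, z axes, in that order (R = Rz(yaw) Ry(pitch) Rx(roll)).
In Python, from workcell import bot gives the robot as it stands.
- The arm moves only by the shell command python3 -m jog 'ROWS' [OPENING] [FORCE]. ROWS is JSON, a list of rows, each an object of numbers: "dx", "dy", "dz": the shift along the tool's x, y, z in m; "ax", "ay", "az": the turn, a rotation vector about the tool's x, y, z in rad. A call has 1 to 10 rows; each row shifts and turns the commanded pose from where the row before left it, along the tool's axes as they then stand; what a row does not reach is not made up. A row lasts 1/12 s, in which the tool goes at most 41.7 mm and 7.16 degrees, less where a joint would pass 70% of its speed; a pose out of reach is approached as far as the arm can. A call with a gripper value outside its range is refused whole. OPENING is the closure, from 0 (fully open) to 1 (shut), set as the call begins (- or left out, the last holds). The fingers move at their own pace and stop on an object; FORCE is the grip in N (left out, the last holds). Time passes only in rows, so rows that do not move let the fingers close. It gives the time, the measured TCP pose, the force and the opening at its end, in the units of the state.
- bot.sense(): the state, without advancing time (a new reading comes with each control period).
- bot.snapshot(name): name is "side" or "top"; returns the picture (400x640x3 uint8, blue, green, red); there is no depth.
- bot.get_calibration(name): a dict with "mtx" (3x3 intrinsics, pixels), "T" (4x4, takes a point from camera to world coordinates). Camera axes: x right, y up, looking along -z (the intrinsics and any distortion apply to the point x, -y, -z); pixel columns grow to the right and rows downward; lengths in mm; the calibration is good to about 2 mm. A picture is of the moment at which its call begins. get_calibration takes no time and is no camera call.
- bot.hand_in(): hands the job in, once; it reports no verdict.
The state is a dict: "clock": time; "qpos": joint angles; "qvel": joint speeds; "joint_torque": joint torques, N m; "ee_pos": TCP position; "tcp_rot": TCP orientation; "wrist_force": force on the tool from outside, world axes, zero at the start; "ft_torque": the same for the moment, N m; "opening": opening from 0.0 (shut) to 1.0 (fully open).
Only numpy, scipy, OpenCV 4.12 (cv2) and the standard library are available. Lean on these libraries where they do the work, as an engineer would, in place of code of your own. Each camera call takes 0.05 s, during which the arm holds its last target. There are 200 camera calls.

## Working session

There is one attempt and no reset: what is moved stays moved. The work goes in short steps, Python scripts to look and compute and a shell command to move; the robot and the scene stay as the last step left them, time stands still between calls to the robot, and variables do not carry over. Pictures are saved under pics/ and viewed, about 12 in all and at most 16, crops included, and the job is handed in when it is done.

```bash
ls; mkdir -p pics
python3 - <<'E'
from workcell import bot
import cv2, numpy as np
np.set_printoptions(precision=3,suppress=True)
for n in("side","top"):
    cv2.imwrite(f"pics/{n}0.png",bot.snapshot(n)); c=bot.get_calibration(n); print(n,c)
print(bot.grip_depth,bot.sense())
E
```

```text
pics
side {'mtx': array([[455.725,   0.   , 319.018],
       [  0.   , 455.725, 200.966],
       [  0.   ,   0.   ,   1.   ]]), 'T': array([[  -1.   ,    0.013,    0.001,  510.357],
       [  -0.006,   -0.476,    0.88 , 1147.573],
       [   0.012,    0.879,    0.476,  671.276],
       [   0.   ,    0.   ,    0.   ,    1.   ]])}
top {'mtx': array([[403.177,   0.   , 318.933],
       [  0.   , 403.177, 200.6  ],
       [  0.   ,   0.   ,   1.   ]]), 'T': array([[  -0.012,    0.999,   -0.043,  441.015],
       [  -1.   ,   -0.013,   -0.007,   67.645],
       [  -0.007,    0.043,    0.999, 1167.032],
       [   0.   ,    0.   ,    0.   ,    1.   ]])}
18.8 {'clock': 0.1, 'qpos': array([-1.388,  0.491,  1.559,  0.   ,  1.092, -0.106]), 'qvel': array([ 0.002, -0.002, -0.001, -0.   ,  0.   , -0.001]), 'joint_torque': array([  0.004, -61.362, -25.861,   0.069,   0.047,  -0.   ]), 'ee_pos': array([ 177.985, -598.894,  214.125]), 'tcp_rot': array([-3.141, -0.   ,  0.289]), 'wrist_force': array([-1.183,  0.003, -0.182]), 'ft_torque': array([-0.008,  0.048,  0.03 ]), 'opening': 1.0003975632557958}
```

View pics/top0.png

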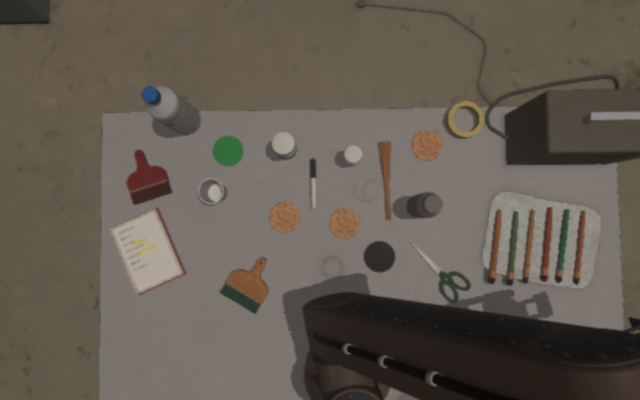

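View pics/side0.png

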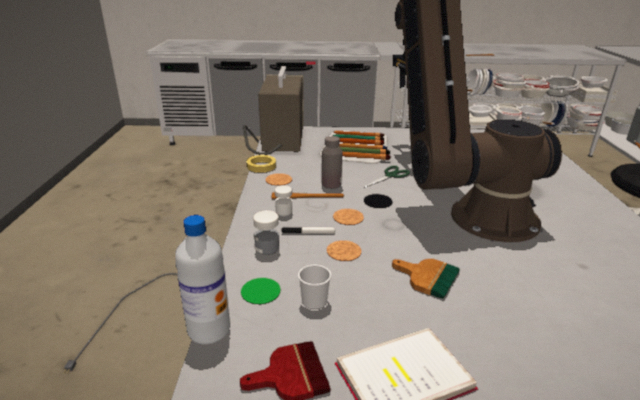

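Top view: cork coasters are at about (284,217), (345,223) and (427,145). The cup is at (211,191), squat jar (284,145), small jar (353,155), bottle (428,205), marker (313,183) and spatula (387,180). The black and green discs are decoys.

```bash
cat > h.py <<'E'
from workcell import bot
import cv2, numpy as np
np.set_printoptions(precision=1,suppress=True)
def ray(n,uv):
    c=bot.get_calibration(n);K=c["mtx"];T=c["T"]
    d=np.linalg.inv(K)@[uv[0],uv[1],1]
    return T[:3,3],T[:3,:3]@(d*[1,-1,-1])
def plane(n,uv,z):
    o,d=ray(n,uv);return o+d*(z-o[2])/d[2]
def tri(uvt,uvs):
    o,d=ray("top",uvt);p,e=ray("side",uvs)
    s=np.linalg.lstsq(np.c_[d,-e],p-o,rcond=None)[0]
    a,b=o+s[0]*d,p+s[1]*e
    return (a+b)/2,np.linalg.norm(a-b)
def proj(n,P):
    c=bot.get_calibration(n);q=np.linalg.inv(c["T"])@[*P,1];q=c["mtx"]@(q[:3]*[1,-1,-1]);return q[:2]/q[2]
def blobs(m,lo=30,hi=5000):
    k,l,s,c=cv2.connectedComponentsWithStats(m.astype(np.uint8))
    return [(c[i],s[i]) for i in range(1,k) if lo<s[i][4]<hi]
E
python3 - <<'E'
from h import *
ims={n:cv2.imread(f"pics/{n}0.png") for n in("top","side")}
for n,im in ims.items():
    h=cv2.cvtColor(im,cv2.COLOR_BGR2HSV)
    print(n)
    m=cv2.inRange(h,(5,70,120),(20,255,255))
    for c,s in blobs(m): print(' cork',c,s,plane(n,c,4))
    m=cv2.inRange(h,(0,0,165),(180,50,255))
    for c,s in blobs(m,20): print(' white',c,s)
def crop(im,x0,y0,x1,y1,k): return cv2.resize(im[y0:y1,x0:x1],None,fx=k,fy=k,interpolation=cv2.INTER_CUBIC)
t=crop(ims["top"],190,120,450,240,3)
cv2.imwrite("pics/c_top.png",t)
s=crop(ims["side"],240,130,400,320,3)
cv2.imwrite("pics/c_side.png",s)
E
```

```text
top
 cork [455.2 121.3] [450 106  14  30  55] [ 716.3 -323.     4. ]
 cork [426.8 144.9] [412 130  31  31 752] [ 648.4 -239.1    4. ]
 cork [386.7 179.4] [385 171   4  16  31] [ 549.6 -121.2    4. ]
 cork [284.1 216.8] [269 202  31  31 765] [445.4 176.6   4. ]
 cork [344.2 222.9] [329 208  31  31 766] [425.6   3.7   4. ]
 cork [498.  236.9] [494 211   7  57  96] [ 380.2 -436.5    4. ]
 cork [531.4 234. ] [529 210   6  46  83] [ 387.4 -532.2    4. ]
 cork [527.8 267.5] [526 257   4  20  41] [ 291.9 -518.6    4. ]
 cork [250.3 280.6] [229 259  38  42 691] [263.9 275.    4. ]
 white [286.7 143.4] [281 135  12  18 156]
 white [354.9 154. ] [350 148  11  13 118]
 white [214.1 192.6] [209 186  11  15 116]
 white [147.3 252. ] [ 113  212   67   79 2643]
side
 cork [480.5  54.5] [466  54  28   2  51] [ -726.7 -2502.9     4. ]
 cork [362.6 144.3] [334 130  52  29 597] [ 337.7 -568.     4. ]
 cork [596.  161.3] [ 557  135   83   72 1930] [-523.2 -426.2    4. ]
 cork [252.6 143.1] [248 137  10  13  63] [ 778.1 -565.2    4. ]
 cork [278.3 178.9] [265 173  27  13 275] [ 647.8 -238.2    4. ]
 cork
[... 828 characters left out ...]
  6  12  40]
 white [486.   73.3] [484  69   5  11  35]
 white [506.4  75.4] [499  73  14   6  41]
 white [586.5  77.2] [582  76  12   4  25]
 white [514.8  82.3] [503  81  24   3  43]
 white [590.1  88.3] [576  80  29  12  94]
 white [504.2  88. ] [499  87  11   3  21]
 white [479.9 107.8] [469 103  23  10 180]
 white [506.5 107.9] [491 103  33  11 182]
 white [585.2 108.4] [571 104  30  10 121]
 white [479.9 119. ] [470 114  23   9 136]
 white [619.7 141. ] [600 123  40  38 498]
 white [476.8 130.5] [471 130  13   2  25]
 white [258.9 147.6] [257 143   4   9  22]
 white [465.2 188.5] [460 185  13   8  45]
 white [197.3 252.3] [176 237  43  27 523]
 white [194.8 245.5] [193 239   5  15  45]
```

View pics/c_top.png

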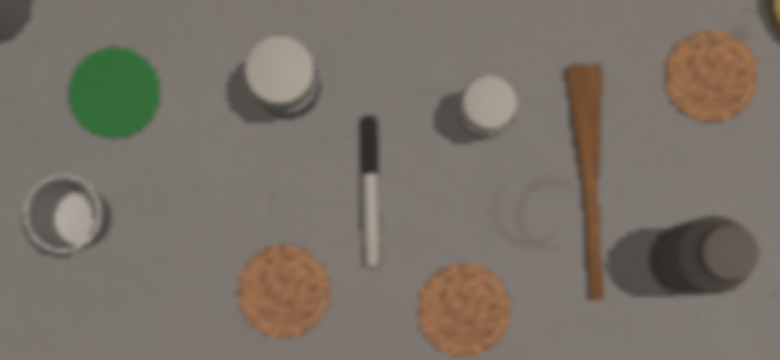

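View pics/c_side.png

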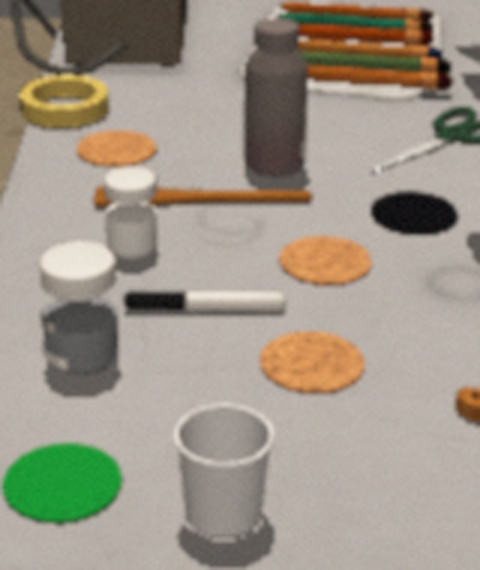

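Run:
```python
from h import *
ct=lambda x,y:(190+(x+.5)/3-.5,120+(y+.5)/3-.5)
cs=lambda x,y:(240+(x+.5)/3-.5,130+(y+.5)/3-.5)
# local-mask refinement of lids in top view: brighter than surroundings
im=cv2.imread("pics/top0.png"); g=cv2.GaussianBlur(im,(3,3),0)
v=g.max(2)
for nm,(x0,y0,x1,y1),th in(("squat",(268,128,302,165),152),("small",(342,144,368,168),158)):
    m=(v[y0:y1,x0:x1]>th).astype(np.uint8); c=max(cv2.findContours(m,0,1)[0],key=cv2.contourArea)
    print(nm,cv2.fitEllipse(c),(x0,y0),cv2.minEnclosingCircle(c), np.median(v[y0:y1,x0:x1]))
for nm,t,s,z in(("squat",(280,70),(77,261),97),("small",(489.5,102),(130.5,180),78),("cup",(63.5,214.5),(223.5,431),72),("bottle",(729,251),(278,27.5),163)):
    t=ct(*t);s=cs(*s);print(nm,*tri(t,s),'top@z',plane("top",t,z),'side@z',plane("side",s,z))
for nm,t,s in(("c0?",(284.1,216.8),(343.6,250.1)),("mid",(344.2,222.9),(348,216.3)),("right",(426.8,144.9),(278.3,178.9))):print(nm,*tri(t,s))
print('marker',[plane("top",ct(*p),8) for p in((369,116),(372,267))],'spat',[plane("top",ct(*p),8) for p in((568,65),(601,65),(588,298),(603,298))])
```

```text
squat ((15.17035961151123, 14.506326675415039), (19.25824546813965, 19.492324829101562), 56.98530578613281) (268, 128) ((15.162651062011719, 14.58433723449707), 10.171247482299805) 124.0
small ((11.52280044555664, 9.53979778289795), (13.509913444519043, 13.6953125), 150.99514770507812) (342, 144) ((11.5, 9.666666984558105), 7.2361979484558105) 126.0
squat [642.6 169.3  95.5] 0.2694893390648454 top@z [642.2 169.1  97. ] side@z [642.4 171.8  97. ]
small [613.7 -18.7  75.7] 1.4081016908128485 top@z [614.  -18.6  78. ] side@z [612.5 -14.   78. ]
cup [517.6 368.7  74.8] 0.889945466344268 top@z [517.3 369.5  72. ] side@z [518.1 365.1  72. ]
bottle [ 471.9 -208.8  160.7] 3.562485349141175 top@z [ 473.6 -208.2  163. ] side@z [ 470.3 -202.4  163. ]
c0? [445.  176.7   3.3] 0.5334444717727649
mid [425.2   3.6   2.9] 0.848071783547549
right [ 648.1 -239.2    3.6] 0.7622484083627685
marker [array([613.1,  92.1,   8. ]), array([467.6,  91. ,   8. ])] spat [array([ 660. , -100.3,    8. ]), array([ 659.5, -132.1,    8. ]), array([ 435.4, -115.2,    8. ]), array([ 435.2, -129.5,    8. ])]
```

```bash
python3 -m jog '[{"az":0.0963},{"az":0.0963},{"az":0.0963},{"dx":0.03,"dy":-0.024},{"dx":0.03,"dy":-0.024},{"dx":0.03,"dy":-0.024},{"dx":0.03,"dy":-0.024},{"dx":0.03,"dy":-0.024},{"dx":0.03,"dy":-0.024},{"dx":0.03,"dy":-0.024}]' 0
python3 -m jog '[{"dx":0.01,"dy":-0.024},{"dx":0.01,"dy":-0.024},{"dx":0.01,"dy":-0.024},{"dx":0.005,"dy":-0.037},{"dx":0.005,"dy":-0.037},{"dx":0.005,"dy":-0.037},{"dx":0.005,"dy":-0.037},{"dx":0.005,"dy":-0.037},{"dx":0.005,"dy":-0.037},{"dx":0.005,"dy":-0.037}]'
```

```text
invalid input
invalid input
```

```bash
python3 -m jog --help; python3 -m jog '[{"dx":0,"dy":0,"dz":0,"ax":0,"ay":0,"az":0.0963},{"dx":0,"dy":0,"dz":0,"ax":0,"ay":0,"az":0.0963},{"dx":0,"dy":0,"dz":0,"ax":0,"ay":0,"az":0.0963}]' 0 20
```

```text
clock: 0.35
ee_pos: [178.0, -599.0, 214.3]
tcp_rot: [-3.141, 0.0, -0.005]
wrist_force: [0.3, -0.1, 0.5]
opening: 1.001invalid input: not JSON, or not a number
```

```bash
python3 -m jog '[{"dx":0.03,"dy":-0.024,"dz":0,"ax":0,"ay":0,"az":0},{"dx":0.03,"dy":-0.024,"dz":0,"ax":0,"ay":0,"az":0},{"dx":0.03,"dy":-0.024,"dz":0,"ax":0,"ay":0,"az":0},{"dx":0.03,"dy":-0.024,"dz":0,"ax":0,"ay":0,"az":0},{"dx":0.03,"dy":-0.024,"dz":0,"ax":0,"ay":0,"az":0},{"dx":0.03,"dy":-0.024,"dz":0,"ax":0,"ay":0,"az":0},{"dx":0.03,"dy":-0.024,"dz":0,"ax":0,"ay":0,"az":0},{"dx":0.03,"dy":-0.024,"dz":0,"ax":0,"ay":0,"az":0},{"dx":0.01,"dy":-0.03,"dz":0,"ax":0,"ay":0,"az":0},{"dx":0.01,"dy":-0.03,"dz":0,"ax":0,"ay":0,"az":0}]'
python3 -m jog '[{"dx":0.005,"dy":-0.035,"dz":0,"ax":0,"ay":0,"az":0},{"dx":0.005,"dy":-0.035,"dz":0,"ax":0,"ay":0,"az":0},{"dx":0.005,"dy":-0.035,"dz":0,"ax":0,"ay":0,"az":0},{"dx":0.005,"dy":-0.035,"dz":0,"ax":0,"ay":0,"az":0},{"dx":0.005,"dy":-0.035,"dz":0,"ax":0,"ay":0,"az":0},{"dx":0.005,"dy":-0.035,"dz":0,"ax":0,"ay":0,"az":0},{"dx":0.005,"dy":-0.035,"dz":0,"ax":0,"ay":0,"az":0},{"dx":0.005,"dy":-0.035,"dz":0,"ax":0,"ay":0,"az":0},{"dx":0.005,"dy":-0.035,"dz":0,"ax":0,"ay":0,"az":0},{"dx":0.005,"dy":-0.035,"dz":0,"ax":0,"ay":0,"az":0}]'
```

```text
clock: 1.18
ee_pos: [439.1, -345.5, 214.0]
tcp_rot: [-3.141, 0.001, 0.001]
wrist_force: [0.6, -0.2, -0.3]
opening: 0.996
clock: 2.02
ee_pos: [487.9, 4.6, 214.6]
tcp_rot: [3.142, 0.0, -0.0]
wrist_force: [0.9, 0.7, 0.5]
opening: 0.999
```

```bash
python3 -m jog '[{"dx":0.003,"dy":-0.0366,"dz":0,"ax":0,"ay":0,"az":0},{"dx":0.003,"dy":-0.0366,"dz":0,"ax":0,"ay":0,"az":0},{"dx":0.003,"dy":-0.0366,"dz":0,"ax":0,"ay":0,"az":0},{"dx":0.003,"dy":-0.0366,"dz":0,"ax":0,"ay":0,"az":0},{"dx":0.003,"dy":-0.0366,"dz":0,"ax":0,"ay":0,"az":0},{"dx":0.003,"dy":-0.0366,"dz":0,"ax":0,"ay":0,"az":0},{"dx":0.003,"dy":-0.0366,"dz":0,"ax":0,"ay":0,"az":0},{"dx":0.003,"dy":-0.0366,"dz":0,"ax":0,"ay":0,"az":0},{"dx":0.003,"dy":-0.0366,"dz":0,"ax":0,"ay":0,"az":0},{"dx":0.003,"dy":-0.0366,"dz":0,"ax":0,"ay":0,"az":0}]'
python3 -m jog '[{"dx":0,"dy":0,"dz":0.02,"ax":0,"ay":0,"az":0},{"dx":0,"dy":0,"dz":0.025,"ax":0,"ay":0,"az":0},{"dx":0,"dy":0,"dz":0.025,"ax":0,"ay":0,"az":0},{"dx":0,"dy":0,"dz":0.02,"ax":0,"ay":0,"az":0},{"dx":0,"dy":0,"dz":0.01,"ax":0,"ay":0,"az":0},{"dx":0,"dy":0,"dz":0,"ax":0,"ay":0,"az":0}]'
python3 - <<'E'
from h import *
im=bot.snapshot("side")
cv2.imwrite("pics/cupabove.png",cv2.resize(im[150:350,200:460],None,fx=3,fy=3))
print(bot.sense()["ee_pos"],bot.sense()["qpos"])
E
```

```text
clock: 2.85
ee_pos: [517.7, 370.7, 214.3]
tcp_rot: [3.141, 0.001, 0.0]
wrist_force: [0.4, -1.0, -0.5]
opening: 0.999
clock: 3.35
ee_pos: [517.2, 368.3, 112.2]
tcp_rot: [3.139, 0.004, -0.0]
wrist_force: [-0.0, -1.0, -0.0]
opening: 1.004
[517.9 368.7 114. ] [ 0.5  0.6  1.6 -0.   0.9  2.1]
```

View pics/cupabove.png

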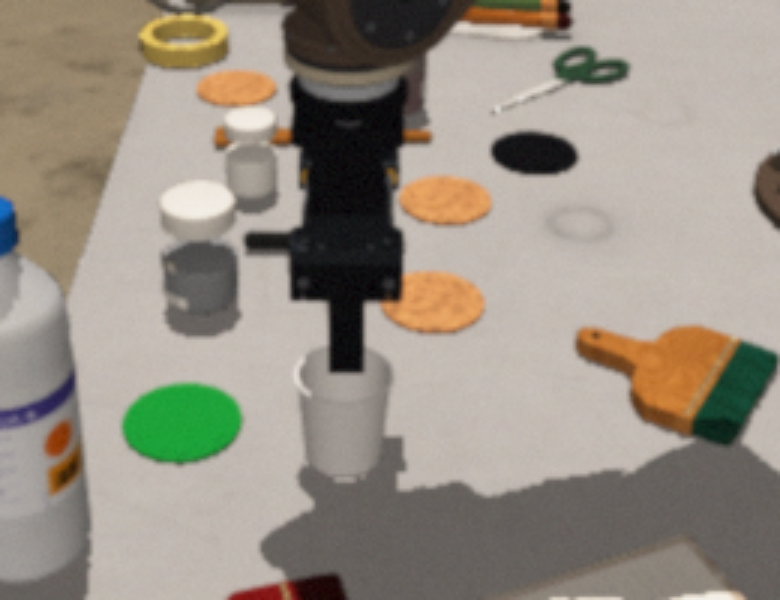

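```bash
python3 -m jog '[{"dx":0,"dy":0,"dz":0.02,"ax":0,"ay":0,"az":0},{"dx":0,"dy":0,"dz":0.025,"ax":0,"ay":0,"az":0},{"dx":0,"dy":0,"dz":0.02,"ax":0,"ay":0,"az":0},{"dx":0,"dy":0,"dz":0.015,"ax":0,"ay":0,"az":0},{"dx":0,"dy":0,"dz":0.005,"ax":0,"ay":0,"az":0},{"dx":0,"dy":0,"dz":0,"ax":0,"ay":0,"az":0}]'
python3 -m jog '[{"dx":0,"dy":0,"dz":0,"ax":0,"ay":0,"az":0},{"dx":0,"dy":0,"dz":0,"ax":0,"ay":0,"az":0},{"dx":0,"dy":0,"dz":0,"ax":0,"ay":0,"az":0},{"dx":0,"dy":0,"dz":0,"ax":0,"ay":0,"az":0},{"dx":0,"dy":0,"dz":0,"ax":0,"ay":0,"az":0},{"dx":0,"dy":0,"dz":0,"ax":0,"ay":0,"az":0},{"dx":0,"dy":0,"dz":0,"ax":0,"ay":0,"az":0},{"dx":0,"dy":0,"dz":0,"ax":0,"ay":0,"az":0}]' 1 15
python3 -m jog '[{"dx":0,"dy":0,"dz":0,"ax":0,"ay":0,"az":0},{"dx":0,"dy":0,"dz":0,"ax":0,"ay":0,"az":0}]'
```

```text
clock: 3.9
ee_pos: [518.3, 368.8, 29.7]
tcp_rot: [3.141, 0.0, -0.0]
wrist_force: [0.4, 0.3, 0.9]
opening: 1.0
clock: 4.57
ee_pos: [518.4, 369.1, 30.2]
tcp_rot: [-3.141, -0.001, -0.0]
wrist_force: [-0.4, 0.1, 5.6]
opening: 0.722
clock: 4.73
ee_pos: [518.4, 369.0, 30.2]
tcp_rot: [-3.141, -0.001, 0.0]
wrist_force: [-0.5, 0.6, 6.4]
opening: 0.723
```

```bash
python3 -m jog '[{"dx":0,"dy":0,"dz":-0.01,"ax":0,"ay":0,"az":0},{"dx":0,"dy":0,"dz":-0.02,"ax":0,"ay":0,"az":0},{"dx":0,"dy":0,"dz":-0.02,"ax":0,"ay":0,"az":0},{"dx":0,"dy":0,"dz":-0.01,"ax":0,"ay":0,"az":0}]'
python3 -m jog '[{"dx":-0.005,"dy":0.02,"dz":0,"ax":0,"ay":0,"az":0},{"dx":-0.01,"dy":0.04,"dz":0,"ax":0,"ay":0,"az":0},{"dx":-0.01,"dy":0.04,"dz":0,"ax":0,"ay":0,"az":0},{"dx":-0.01,"dy":0.04,"dz":0,"ax":0,"ay":0,"az":0},{"dx":-0.01,"dy":0.04,"dz":0,"ax":0,"ay":0,"az":0},{"dx":-0.01,"dy":0.04,"dz":0,"ax":0,"ay":0,"az":0},{"dx":-0.01,"dy":0.04,"dz":0,"ax":0,"ay":0,"az":0},{"dx":-0.01,"dy":0.04,"dz":0,"ax":0,"ay":0,"az":0},{"dx":-0.01,"dy":0.035,"dz":0,"ax":0,"ay":0,"az":0},{"dx":-0.0071,"dy":0.0302,"dz":0,"ax":0,"ay":0,"az":0}]'
python3 -m jog '[{"dx":0,"dy":0,"dz":0,"ax":0,"ay":0,"az":0},{"dx":0,"dy":0,"dz":0,"ax":0,"ay":0,"az":0}]'
```

```text
clock: 5.07
ee_pos: [518.6, 369.1, 92.0]
tcp_rot: [-3.141, -0.002, -0.0]
wrist_force: [-0.6, 0.1, -0.8]
opening: 0.723
clock: 5.9
ee_pos: [424.8, 1.8, 89.8]
tcp_rot: [3.141, 0.0, -0.001]
wrist_force: [0.8, -0.3, -1.2]
opening: 0.721
clock: 6.07
ee_pos: [425.8, 2.4, 89.8]
tcp_rot: [3.142, -0.0, -0.004]
wrist_force: [0.7, -0.2, -0.8]
opening: 0.724
```

```bash
python3 -m jog '[{"dx":0,"dy":0,"dz":0.015,"ax":0,"ay":0,"az":0},{"dx":0,"dy":0,"dz":0.02,"ax":0,"ay":0,"az":0},{"dx":0,"dy":0,"dz":0.013,"ax":0,"ay":0,"az":0},{"dx":0,"dy":0,"dz":0.004,"ax":0,"ay":0,"az":0},{"dx":0,"dy":0,"dz":0.002,"ax":0,"ay":0,"az":0},{"dx":0,"dy":0,"dz":0.001,"ax":0,"ay":0,"az":0},{"dx":0,"dy":0,"dz":0,"ax":0,"ay":0,"az":0},{"dx":0,"dy":0,"dz":0,"ax":0,"ay":0,"az":0}]'
python3 - <<'E'
from h import *
print(bot.sense()["ee_pos"],bot.sense()["wrist_force"])
im=bot.snapshot("side")
cv2.imwrite("pics/cupM.png",cv2.resize(im[150:280,260:440],None,fx=4,fy=4,interpolation=cv2.INTER_CUBIC))
E
```

```text
clock: 6.73
ee_pos: [426.3, 3.8, 35.2]
tcp_rot: [3.141, -0.001, 0.0]
wrist_force: [0.1, -0.8, -1.0]
opening: 0.719
[426.3   3.8  35.2] [ 0.1 -0.8 -1. ]
```

View pics/cupM.png

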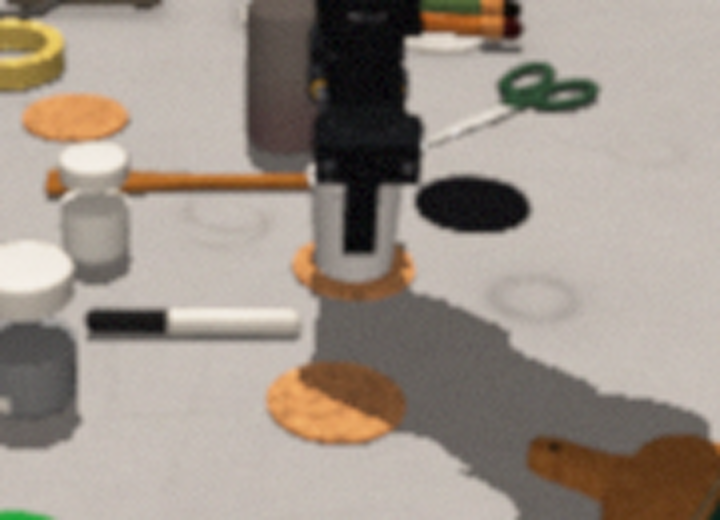

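```bash
python3 -m jog '[{"dx":0,"dy":0,"dz":0.001,"ax":0,"ay":0,"az":0},{"dx":0,"dy":0,"dz":0,"ax":0,"ay":0,"az":0}]'
python3 -m jog '[{"dx":0,"dy":0,"dz":0,"ax":0,"ay":0,"az":0},{"dx":0,"dy":0,"dz":0,"ax":0,"ay":0,"az":0},{"dx":0,"dy":0,"dz":0,"ax":0,"ay":0,"az":0},{"dx":0,"dy":0,"dz":0,"ax":0,"ay":0,"az":0},{"dx":0,"dy":0,"dz":0,"ax":0,"ay":0,"az":0},{"dx":0,"dy":0,"dz":0,"ax":0,"ay":0,"az":0}]' 0
python3 -m jog '[{"dx":0,"dy":0,"dz":-0.01,"ax":0,"ay":0,"az":0},{"dx":0,"dy":0,"dz":-0.02,"ax":0,"ay":0,"az":0},{"dx":0,"dy":0,"dz":-0.03,"ax":0,"ay":0,"az":0},{"dx":0,"dy":0,"dz":-0.03,"ax":0,"ay":0,"az":0},{"dx":0,"dy":0,"dz":-0.03,"ax":0,"ay":0,"az":0},{"dx":0,"dy":0,"dz":-0.03,"ax":0,"ay":0,"az":0}]'
python3 -m jog '[{"dx":0.0061,"dy":0.0122,"dz":0,"ax":0,"ay":0,"az":0},{"dx":0.01,"dy":0.04,"dz":0,"ax":0,"ay":0,"az":0},{"dx":0.01,"dy":0.04,"dz":0,"ax":0,"ay":0,"az":0},{"dx":0.01,"dy":0.04,"dz":0,"ax":0,"ay":0,"az":0},{"dx":0.01,"dy":0.04,"dz":0,"ax":0,"ay":0,"az":0},{"dx":0,"dy":0.04,"dz":0,"ax":0,"ay":0,"az":0},{"dx":0,"dy":0,"dz":0,"ax":0,"ay":0,"az":0},{"dx":0,"dy":0,"dz":0,"ax":0,"ay":0,"az":0}]'
python3 - <<'E'
from h import *
t=bot.snapshot("top");im=bot.snapshot("side")
a=cv2.resize(im[100:230,250:430],None,fx=3,fy=3,interpolation=cv2.INTER_CUBIC)
b=cv2.resize(t[195:255,310:380],None,fx=4,fy=4,interpolation=cv2.INTER_CUBIC)
o=np.zeros((390,540+280,3),np.uint8);o[:,:540]=a;o[:240,540:]=b
cv2.imwrite("pics/bot1.png",o[:,:800]);print(bot.sense()["ee_pos"])
E
```

```text
clock: 6.95
ee_pos: [426.4, 3.7, 34.2]
tcp_rot: [3.141, -0.001, -0.0]
wrist_force: [-0.3, 1.9, 5.9]
opening: 0.725
clock: 7.45
ee_pos: [426.0, 3.6, 33.6]
tcp_rot: [3.141, 0.0, -0.0]
wrist_force: [-0.3, -0.1, 0.2]
opening: 0.999
clock: 7.95
ee_pos: [425.6, 3.7, 185.1]
tcp_rot: [3.142, 0.0, -0.0]
wrist_force: [0.2, 0.3, 0.2]
opening: 0.998
clock: 8.62
ee_pos: [471.6, -210.1, 183.1]
tcp_rot: [-3.141, 0.001, -0.003]
wrist_force: [0.5, 0.3, 0.7]
opening: 1.002
[ 471.7 -208.   183.4]
```

View pics/bot1.png

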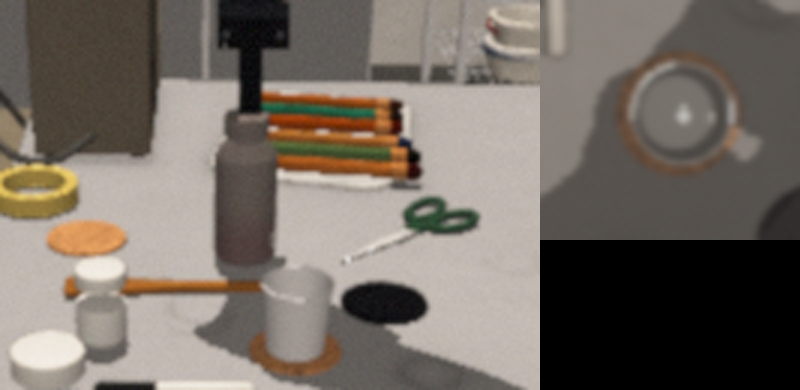

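Run:
```python
from h import *
s=cv2.imread("pics/side0.png");t=cv2.imread("pics/top0.png")
v=cv2.GaussianBlur(s,(3,3),0).max(2).astype(float)
def edges(row,x0,x1):
    p=v[row,x0:x1];th=(p.min()+max(p[0],p[-1]))/2
    i=np.where(p<np.percentile(p,20)*.5+min(p[0],p[-1])*.5)[0];return x0+i[0],x0+i[-1]
for r in (142,146,165,170,175,180):
    e=edges(r,312,352);print(r,e,np.mean(e))
for z,x in((153,472),(80,472),(40,472)): print('pred',z,proj("side",(x,-208,z)),proj("side",(x+3,-208,z)))
# top: cap disc & whole bottle
print('top pred',proj("top",(472,-208,163)),proj("top",(472,-208,0)))
print('cup rim pred',proj("top",(425.3,3.7,76)),'seen',310+(680-540+.5)/4-.5,195+(112.5)/4-.5)
```

```text
142 (np.int64(325), np.int64(338)) 331.5
146 (np.int64(326), np.int64(339)) 332.5
165 (np.int64(321), np.int64(341)) 331.0
170 (np.int64(321), np.int64(341)) 331.0
175 (np.int64(321), np.int64(341)) 331.0
180 (np.int64(321), np.int64(340)) 330.5
pred 153 [331.7 141.2] [330.7 141.2]
pred 80 [331.1 162.5] [330.2 162.4]
pred 40 [330.8 173.7] [329.9 173.7]
top pred [432.6 204. ] [417.1 205.9]
cup rim pred [345.6 223.3] seen 344.625 222.625
```

```bash
python3 -m jog '[{"dx":0,"dy":0,"dz":0.02,"ax":0,"ay":0,"az":0},{"dx":0,"dy":0,"dz":0.02,"ax":0,"ay":0,"az":0},{"dx":0,"dy":0,"dz":0.02,"ax":0,"ay":0,"az":0},{"dx":0,"dy":0,"dz":0.015,"ax":0,"ay":0,"az":0},{"dx":0,"dy":0,"dz":0.01,"ax":0,"ay":0,"az":0},{"dx":0,"dy":0,"dz":0.007,"ax":0,"ay":0,"az":0},{"dx":0,"dy":0,"dz":0,"ax":0,"ay":0,"az":0}]'
python3 -m jog '[{"dx":0,"dy":0,"dz":0,"ax":0,"ay":0,"az":0},{"dx":0,"dy":0,"dz":0,"ax":0,"ay":0,"az":0},{"dx":0,"dy":0,"dz":0,"ax":0,"ay":0,"az":0},{"dx":0,"dy":0,"dz":0,"ax":0,"ay":0,"az":0},{"dx":0,"dy":0,"dz":0,"ax":0,"ay":0,"az":0},{"dx":0,"dy":0,"dz":0,"ax":0,"ay":0,"az":0},{"dx":0,"dy":0,"dz":0,"ax":0,"ay":0,"az":0},{"dx":0,"dy":0,"dz":0,"ax":0,"ay":0,"az":0},{"dx":0,"dy":0,"dz":0,"ax":0,"ay":0,"az":0},{"dx":0,"dy":0,"dz":0,"ax":0,"ay":0,"az":0}]' 1 35
python3 - <<'E'
from h import *
t=bot.snapshot("top");cv2.imwrite("pics/topB.png",t)
# cup rim vs coaster, now out of shadow?
cv2.imwrite("pics/cupzoom.png",cv2.resize(np.hstack([t[195:255,310:380],t[115:235,395:465][:60],cv2.imread("pics/top0.png")[195:255,310:380]]),None,fx=3.6,fy=3.6,interpolation=cv2.INTER_CUBIC))
E
```

```text
clock: 9.3
ee_pos: [471.9, -207.6, 90.8]
tcp_rot: [-3.141, 0.001, 0.001]
wrist_force: [-0.1, 0.9, -0.2]
opening: 1.004
clock: 10.13
ee_pos: [472.3, -208.8, 92.1]
tcp_rot: [3.141, -0.001, -0.0]
wrist_force: [-0.7, -1.3, 6.2]
opening: 0.694
```

View pics/cupzoom.png

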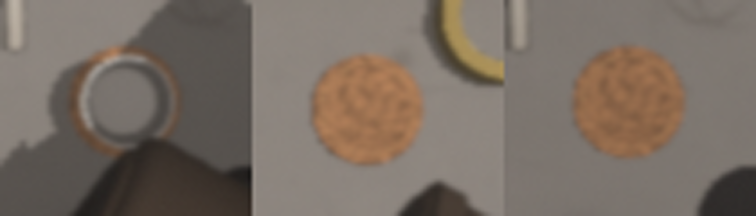

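```bash
python3 -m jog '[{"dx":0,"dy":0,"dz":-0.005,"ax":0,"ay":0,"az":0},{"dx":0,"dy":0,"dz":-0.015,"ax":0,"ay":0,"az":0},{"dx":0,"dy":0,"dz":-0.02,"ax":0,"ay":0,"az":0},{"dx":0,"dy":0,"dz":-0.02,"ax":0,"ay":0,"az":0},{"dx":0,"dy":0,"dz":-0.02,"ax":0,"ay":0,"az":0},{"dx":0,"dy":0,"dz":-0.02,"ax":0,"ay":0,"az":0},{"dx":0,"dy":0,"dz":-0.01,"ax":0,"ay":0,"az":0}]'
python3 -m jog '[{"dx":0.0,"dy":-0.01,"dz":0,"ax":0,"ay":0,"az":0},{"dx":0,"dy":-0.02,"dz":0,"ax":0,"ay":0,"az":0},{"dx":0,"dy":-0.03,"dz":0,"ax":0,"ay":0,"az":0},{"dx":0,"dy":-0.03,"dz":0,"ax":0,"ay":0,"az":0},{"dx":0,"dy":-0.03,"dz":0,"ax":0,"ay":0,"az":0},{"dx":0,"dy":-0.03,"dz":0,"ax":0,"ay":0,"az":0},{"dx":0,"dy":-0.03,"dz":0,"ax":0,"ay":0,"az":0},{"dx":0,"dy":-0.03,"dz":0,"ax":0,"ay":0,"az":0},{"dx":0,"dy":-0.03,"dz":0,"ax":0,"ay":0,"az":0},{"dx":0,"dy":-0.03,"dz":0,"ax":0,"ay":0,"az":0}]'
python3 -m jog '[{"dx":-0.007,"dy":-0.03,"dz":0,"ax":0,"ay":0,"az":0},{"dx":-0.01,"dy":-0.03,"dz":0,"ax":0,"ay":0,"az":0},{"dx":-0.01,"dy":-0.03,"dz":0,"ax":0,"ay":0,"az":0},{"dx":0,"dy":-0.0152,"dz":0,"ax":0,"ay":0,"az":0},{"dx":0,"dy":-0.01,"dz":0,"ax":0,"ay":0,"az":0},{"dx":0,"dy":0,"dz":0,"ax":0,"ay":0,"az":0},{"dx":0,"dy":0,"dz":0,"ax":0,"ay":0,"az":0}]'
python3 - <<'E'
from h import *
t=bot.snapshot("top");cv2.imwrite("pics/topC.png",t);s=bot.snapshot("side");cv2.imwrite("pics/sideC.png",s)
print(bot.sense()["ee_pos"])
o=np.zeros((570,760,3),np.uint8)
a=cv2.resize(t[180:270,250:440],None,fx=4,fy=3,interpolation=cv2.INTER_CUBIC);o[:270]=a
b=cv2.resize(s[100:290,270:430],None,fx=1.5,fy=1.5,interpolation=cv2.INTER_CUBIC);o[275:560,:240]=b
cv2.imwrite("pics/C.png",o)
E
```

```text
clock: 10.77
ee_pos: [472.2, -208.5, 203.4]
tcp_rot: [3.141, -0.001, -0.0]
wrist_force: [1.2, -0.5, -6.3]
opening: 0.693
clock: 11.6
ee_pos: [470.8, 63.4, 200.3]
tcp_rot: [-3.142, 0.002, -0.0]
wrist_force: [-0.1, -0.1, -5.8]
opening: 0.693
clock: 12.18
ee_pos: [444.7, 176.6, 200.9]
tcp_rot: [3.141, 0.001, 0.001]
wrist_force: [0.4, 0.1, -5.4]
opening: 0.692
[445.1 175.9 201.2]
```

View pics/C.png

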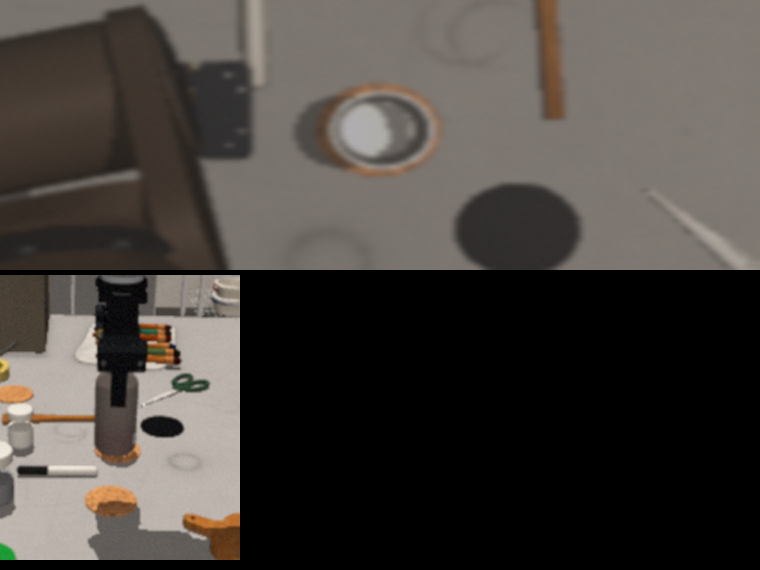

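Run:
```python
from h import *
from scipy.optimize import least_squares
def circ(p):
    f=lambda q:np.hypot(p[:,0]-q[0],p[:,1]-q[1])-q[2]
    return least_squares(f,[*p.mean(0),15],loss="soft_l1",f_scale=.3).x
t=cv2.imread("pics/topC.png").astype(float); t0=cv2.imread("pics/top0.png").astype(float)
sat=lambda im:cv2.GaussianBlur(im[...,2]-im[...,0],(0,0),.6)
c0=(344.2,222.9)
S=sat(t);S0=sat(t0)
out=[];inn=[];o0=[]
r=np.arange(9,20,.1)
for a in np.arange(0,2*np.pi,.05):
    mx=(c0[0]+r*np.cos(a)).astype(np.float32)[None];my=(c0[1]+r*np.sin(a)).astype(np.float32)[None]
    p=cv2.remap(S,mx,my,1)[0] if 0 else cv2.remap(S.astype(np.float32),mx,my,cv2.INTER_LINEAR)[0]
    q=cv2.remap(S0.astype(np.float32),mx,my,cv2.INTER_LINEAR)[0]
    g=np.gradient(p);g0=np.gradient(q)
    k=p.argmax()
    if p[k]>25:
        i=g[:k+1].argmax();j=k+g[k:].argmin()
        inn.append((mx[0,i],my[0,i]));out.append((mx[0,j],my[0,j]))
    j=g0.argmin();o0.append((mx[0,j],my[0,j]))
for n,x in(("outer",out),("inner",inn),("coaster0",o0)):
    x=np.array(x,float);print(n,len(x),np.round(circ(x),2))
print(np.round(proj("top",(425.3,3.7,76)),2),np.round(proj("top",(425.3,3.7,4)),2))
```

```text
outer 126 [344.4 222.9  15.7]
inner 126 [344.7 222.9  12.8]
coaster0 126 [344.1 222.8  15.4]
[345.6 223.3] [344.2 223. ]
```

```bash
python3 -m jog '[{"dx":0,"dy":0.0017,"dz":0.01,"ax":0,"ay":0,"az":0},{"dx":0,"dy":0,"dz":0.02,"ax":0,"ay":0,"az":0},{"dx":0,"dy":0,"dz":0.02,"ax":0,"ay":0,"az":0},{"dx":0,"dy":0,"dz":0.02,"ax":0,"ay":0,"az":0},{"dx":0,"dy":0,"dz":0.015,"ax":0,"ay":0,"az":0},{"dx":0,"dy":0,"dz":0.01,"ax":0,"ay":0,"az":0},{"dx":0,"dy":0,"dz":0.005,"ax":0,"ay":0,"az":0},{"dx":0,"dy":0,"dz":0.003,"ax":0,"ay":0,"az":0},{"dx":0,"dy":0,"dz":0.001,"ax":0,"ay":0,"az":0},{"dx":0,"dy":0,"dz":0,"ax":0,"ay":0,"az":0}]'
python3 -m jog '[{"dx":0,"dy":0,"dz":0.001,"ax":0,"ay":0,"az":0},{"dx":0,"dy":0,"dz":0.001,"ax":0,"ay":0,"az":0},{"dx":0,"dy":0,"dz":0,"ax":0,"ay":0,"az":0}]'
```

```text
clock: 13.12
ee_pos: [445.4, 174.7, 97.9]
tcp_rot: [-3.142, -0.001, -0.001]
wrist_force: [-0.0, 0.8, -5.3]
opening: 0.694
clock: 13.37
ee_pos: [445.4, 175.0, 96.1]
tcp_rot: [-3.141, -0.001, 0.0]
wrist_force: [0.1, -1.0, -0.6]
opening: 0.693
```

```bash
python3 -m jog '[{"dx":0,"dy":0,"dz":0,"ax":0,"ay":0,"az":0},{"dx":0,"dy":0,"dz":0,"ax":0,"ay":0,"az":0},{"dx":0,"dy":0,"dz":0,"ax":0,"ay":0,"az":0},{"dx":0,"dy":0,"dz":0,"ax":0,"ay":0,"az":0},{"dx":0,"dy":0,"dz":0,"ax":0,"ay":0,"az":0},{"dx":0,"dy":0,"dz":0,"ax":0,"ay":0,"az":0}]' 0
python3 -m jog '[{"dx":0,"dy":0,"dz":-0.01,"ax":0,"ay":0,"az":0},{"dx":0,"dy":0,"dz":-0.02,"ax":0,"ay":0,"az":0},{"dx":0,"dy":0,"dz":-0.02,"ax":0,"ay":0,"az":0},{"dx":0,"dy":0,"dz":-0.02,"ax":0,"ay":0,"az":0},{"dx":0,"dy":0,"dz":-0.02,"ax":0,"ay":0,"az":0},{"dx":0,"dy":0,"dz":-0.01,"ax":0,"ay":0,"az":0}]'
python3 -m jog '[{"dx":0.03,"dy":0,"dz":0,"ax":0,"ay":0,"az":0},{"dx":0.03,"dy":0.0015,"dz":0,"ax":0,"ay":0,"az":0},{"dx":0.03,"dy":0.0015,"dz":0,"ax":0,"ay":0,"az":0},{"dx":0.03,"dy":0.0015,"dz":0,"ax":0,"ay":0,"az":0},{"dx":0.03,"dy":0.0015,"dz":0,"ax":0,"ay":0,"az":0},{"dx":0.03,"dy":0.0015,"dz":0,"ax":0,"ay":0,"az":0},{"dx":0.0174,"dy":0,"dz":0,"ax":0,"ay":0,"az":0},{"dx":0,"dy":0,"dz":0,"ax":0,"ay":0,"az":0}]'
python3 -m jog '[{"dx":0,"dy":0,"dz":0.03,"ax":0,"ay":0,"az":0},{"dx":0,"dy":0,"dz":0.03,"ax":0,"ay":0,"az":0},{"dx":0,"dy":0,"dz":0.02,"ax":0,"ay":0,"az":0},{"dx":0,"dy":0,"dz":0,"ax":0,"ay":0,"az":0}]'
python3 - <<'E'
from h import *
t=bot.snapshot("top");cv2.imwrite("pics/topD.png",t);s=bot.snapshot("side");cv2.imwrite("pics/sideD.png",s)
o=np.zeros((600,800,3),np.uint8)
a=cv2.resize(s[120:290,230:400],None,fx=3,fy=3,interpolation=cv2.INTER_CUBIC);o[:510,:510]=a
a=cv2.resize(t[180:250,255:325],None,fx=4,fy=4,interpolation=cv2.INTER_CUBIC);o[:280,515:795]=a
cv2.imwrite("pics/D.png",o)
E
```

```text
clock: 13.87
ee_pos: [445.1, 175.0, 95.6]
tcp_rot: [3.142, -0.0, -0.0]
wrist_force: [0.6, 0.9, -0.6]
opening: 0.994
clock: 14.37
ee_pos: [445.6, 175.1, 197.8]
tcp_rot: [-3.141, -0.002, -0.0]
wrist_force: [-0.1, -0.4, 0.5]
opening: 0.999
clock: 15.03
ee_pos: [645.1, 167.0, 194.6]
tcp_rot: [3.141, -0.0, -0.001]
wrist_force: [0.1, -0.3, 0.4]
opening: 0.997
clock: 15.37
ee_pos: [639.9, 167.1, 111.4]
tcp_rot: [3.14, 0.007, -0.0]
wrist_force: [-1.1, -1.1, -0.3]
opening: 1.002
```

View pics/D.png

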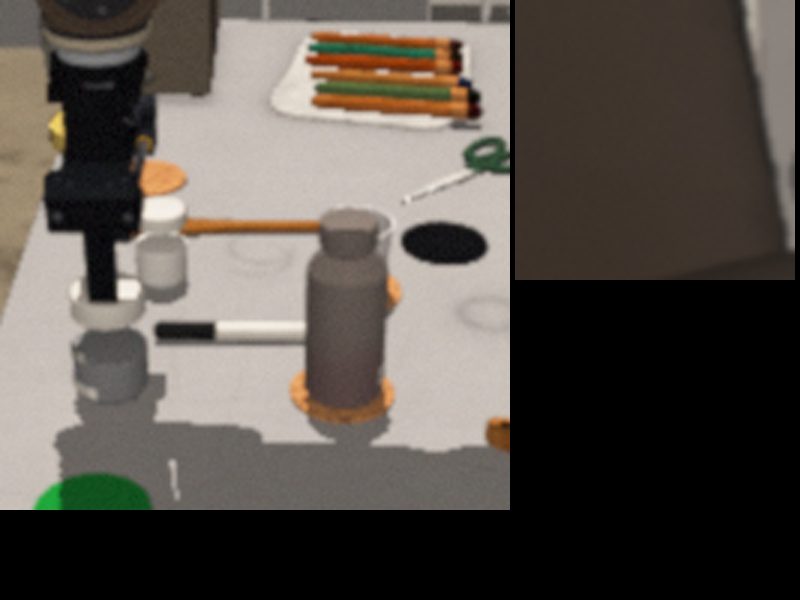

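```bash
python3 -m jog '[{"dx":0,"dy":0,"dz":0.02,"ax":0,"ay":0,"az":0},{"dx":0,"dy":0,"dz":0.02,"ax":0,"ay":0,"az":0},{"dx":0,"dy":0,"dz":0.02,"ax":0,"ay":0,"az":0},{"dx":0,"dy":0,"dz":0.015,"ax":0,"ay":0,"az":0},{"dx":0,"dy":0,"dz":0.01,"ax":0,"ay":0,"az":0},{"dx":0,"dy":0,"dz":0.003,"ax":0,"ay":0,"az":0},{"dx":0,"dy":0,"dz":0,"ax":0,"ay":0,"az":0}]'
python3 -m jog '[{"dx":0,"dy":0,"dz":0,"ax":0,"ay":0,"az":0},{"dx":0,"dy":0,"dz":0,"ax":0,"ay":0,"az":0},{"dx":0,"dy":0,"dz":0,"ax":0,"ay":0,"az":0},{"dx":0,"dy":0,"dz":0,"ax":0,"ay":0,"az":0},{"dx":0,"dy":0,"dz":0,"ax":0,"ay":0,"az":0},{"dx":0,"dy":0,"dz":0,"ax":0,"ay":0,"az":0},{"dx":0,"dy":0,"dz":0,"ax":0,"ay":0,"az":0},{"dx":0,"dy":0,"dz":0,"ax":0,"ay":0,"az":0},{"dx":0,"dy":0,"dz":0,"ax":0,"ay":0,"az":0},{"dx":0,"dy":0,"dz":0,"ax":0,"ay":0,"az":0}]' 1 35
python3 -m jog '[{"dx":0,"dy":0,"dz":-0.005,"ax":0,"ay":0,"az":0},{"dx":0,"dy":0,"dz":-0.015,"ax":0,"ay":0,"az":0},{"dx":0,"dy":0,"dz":-0.025,"ax":0,"ay":0,"az":0},{"dx":0,"dy":0,"dz":-0.03,"ax":0,"ay":0,"az":0},{"dx":0,"dy":0,"dz":-0.03,"ax":0,"ay":0,"az":0},{"dx":0,"dy":0,"dz":-0.02,"ax":0,"ay":0,"az":0},{"dx":0,"dy":0,"dz":-0.005,"ax":0,"ay":0,"az":0},{"dx":0,"dy":0,"dz":0,"ax":0,"ay":0,"az":0}]'
```

```text
clock: 16.05
ee_pos: [642.8, 167.5, 28.3]
tcp_rot: [-3.142, -0.001, -0.0]
wrist_force: [0.4, 0.2, 0.0]
opening: 1.001
clock: 16.88
ee_pos: [642.8, 167.7, 28.1]
tcp_rot: [-3.141, -0.001, -0.0]
wrist_force: [-0.3, 1.6, 5.5]
opening: 0.68
clock: 17.55
ee_pos: [642.7, 167.3, 158.5]
tcp_rot: [-3.142, -0.002, -0.0]
wrist_force: [0.2, 0.2, -3.3]
opening: 0.68
```

```bash
python3 -m jog '[{"dx":0,"dy":0.015,"dz":0,"ax":0,"ay":0,"az":0},{"dx":0,"dy":0.03,"dz":0,"ax":0,"ay":0,"az":0},{"dx":0,"dy":0.035,"dz":0,"ax":0,"ay":0,"az":0},{"dx":0,"dy":0.035,"dz":0,"ax":0,"ay":0,"az":0},{"dx":0,"dy":0.035,"dz":0,"ax":0,"ay":0,"az":0},{"dx":0,"dy":0.035,"dz":0,"ax":0,"ay":0,"az":0},{"dx":0,"dy":0.035,"dz":0,"ax":0,"ay":0,"az":0},{"dx":0,"dy":0.035,"dz":0,"ax":0,"ay":0,"az":0},{"dx":0,"dy":0.035,"dz":0,"ax":0,"ay":0,"az":0},{"dx":0,"dy":0.035,"dz":0,"ax":0,"ay":0,"az":0}]'
python3 -m jog '[{"dx":0.0058,"dy":0.035,"dz":0,"ax":0,"ay":0,"az":0},{"dx":0,"dy":0.028,"dz":0,"ax":0,"ay":0,"az":0},{"dx":0,"dy":0.02,"dz":0,"ax":0,"ay":0,"az":0},{"dx":0,"dy":0,"dz":0,"ax":0,"ay":0,"az":0},{"dx":0,"dy":0,"dz":0,"ax":0,"ay":0,"az":0}]'
python3 -m jog '[{"dx":0,"dy":0,"dz":0.02,"ax":0,"ay":0,"az":0},{"dx":0,"dy":0,"dz":0.02,"ax":0,"ay":0,"az":0},{"dx":0,"dy":0,"dz":0.02,"ax":0,"ay":0,"az":0},{"dx":0,"dy":0,"dz":0.02,"ax":0,"ay":0,"az":0},{"dx":0,"dy":0,"dz":0,"ax":0,"ay":0,"az":0},{"dx":0,"dy":0,"dz":0,"ax":0,"ay":0,"az":0}]'
python3 - <<'E'
from h import *
t=bot.snapshot("top");cv2.imwrite("pics/topE.png",t);s=bot.snapshot("side");cv2.imwrite("pics/sideE.png",s)
print(bot.sense()["ee_pos"])
o=np.zeros((400,800,3),np.uint8)
a=cv2.resize(s[90:220,230:360],None,fx=3,fy=3,interpolation=cv2.INTER_CUBIC);o[:390,:390]=a
a=cv2.resize(t[180:260,255:385],None,fx=3,fy=3,interpolation=cv2.INTER_CUBIC);o[:240,400:790]=a
cv2.imwrite("pics/E.png",o)
E
```

```text
clock: 18.38
ee_pos: [641.0, -159.8, 155.2]
tcp_rot: [-3.141, 0.004, -0.0]
wrist_force: [0.9, 0.2, -3.4]
opening: 0.679
clock: 18.8
ee_pos: [646.9, -241.8, 155.1]
tcp_rot: [-3.14, 0.003, -0.002]
wrist_force: [-0.6, -0.3, -2.7]
opening: 0.678
clock: 19.3
ee_pos: [647.6, -239.4, 76.3]
tcp_rot: [-3.14, 0.003, 0.001]
wrist_force: [-0.1, -0.7, -2.5]
opening: 0.68
[ 648.7 -240.3   78.5]
```

View pics/E.png

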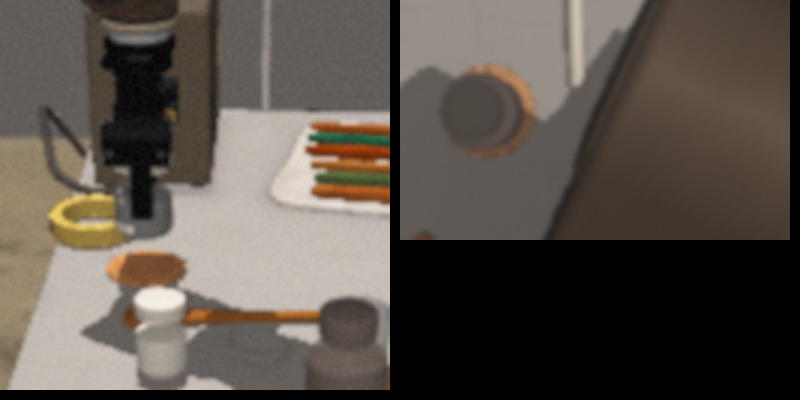

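```bash
python3 -m jog '[{"dx":0,"dy":0,"dz":0.015,"ax":0,"ay":0,"az":0},{"dx":0,"dy":0,"dz":0.015,"ax":0,"ay":0,"az":0},{"dx":0,"dy":0,"dz":0.008,"ax":0,"ay":0,"az":0},{"dx":0,"dy":0,"dz":0.004,"ax":0,"ay":0,"az":0},{"dx":0,"dy":0,"dz":0.002,"ax":0,"ay":0,"az":0},{"dx":0,"dy":0,"dz":0.001,"ax":0,"ay":0,"az":0},{"dx":0,"dy":0,"dz":0.001,"ax":0,"ay":0,"az":0},{"dx":0,"dy":0,"dz":0,"ax":0,"ay":0,"az":0},{"dx":0,"dy":0,"dz":0,"ax":0,"ay":0,"az":0}]'
python3 -m jog '[{"dx":0,"dy":0,"dz":0,"ax":0,"ay":0,"az":0},{"dx":0,"dy":0,"dz":0,"ax":0,"ay":0,"az":0},{"dx":0,"dy":0,"dz":0,"ax":0,"ay":0,"az":0},{"dx":0,"dy":0,"dz":0,"ax":0,"ay":0,"az":0},{"dx":0,"dy":0,"dz":0,"ax":0,"ay":0,"az":0},{"dx":0,"dy":0,"dz":0,"ax":0,"ay":0,"az":0}]' 0
python3 -m jog '[{"dx":0,"dy":0,"dz":-0.01,"ax":0,"ay":0,"az":0},{"dx":0,"dy":0,"dz":-0.02,"ax":0,"ay":0,"az":0},{"dx":0,"dy":0,"dz":-0.025,"ax":0,"ay":0,"az":0},{"dx":0,"dy":0,"dz":-0.025,"ax":0,"ay":0,"az":0},{"dx":0,"dy":0,"dz":-0.02,"ax":0,"ay":0,"az":0},{"dx":0,"dy":0,"dz":-0.01,"ax":0,"ay":0,"az":0}]'
```

```text
clock: 20.15
ee_pos: [648.5, -240.7, 32.2]
tcp_rot: [3.141, -0.001, -0.0]
wrist_force: [-0.5, -0.8, -2.8]
opening: 0.679
clock: 20.65
ee_pos: [648.3, -240.6, 31.7]
tcp_rot: [3.141, -0.0, -0.0]
wrist_force: [-0.8, 0.1, -0.8]
opening: 0.991
clock: 21.15
ee_pos: [649.1, -240.9, 145.3]
tcp_rot: [3.14, -0.004, -0.0]
wrist_force: [-0.2, 0.3, -0.2]
opening: 1.0
```

```bash
python3 -m jog '[{"dx":0,"dy":-0.036,"dz":-0.015,"ax":0,"ay":0,"az":0},{"dx":0,"dy":-0.036,"dz":-0.015,"ax":0,"ay":0,"az":0},{"dx":0,"dy":-0.036,"dz":-0.01,"ax":0,"ay":0,"az":0},{"dx":0,"dy":-0.036,"dz":-0.01,"ax":0,"ay":0,"az":0},{"dx":0,"dy":-0.036,"dz":0,"ax":0,"ay":0,"az":0},{"dx":0,"dy":-0.036,"dz":0,"ax":0,"ay":0,"az":0},{"dx":0,"dy":-0.036,"dz":0,"ax":0,"ay":0,"az":0},{"dx":0,"dy":-0.036,"dz":0,"ax":0,"ay":0,"az":0},{"dx":0,"dy":-0.036,"dz":0,"ax":0,"ay":0,"az":0},{"dx":0,"dy":-0.036,"dz":0,"ax":0,"ay":0,"az":0}]'
python3 -m jog '[{"dx":-0.02,"dy":-0.03,"dz":0,"ax":0,"ay":0,"az":0},{"dx":-0.02,"dy":-0.03,"dz":0,"ax":0,"ay":0,"az":0},{"dx":-0.02,"dy":-0.03,"dz":0,"ax":0,"ay":0,"az":0},{"dx":-0.02,"dy":-0.03,"dz":0,"ax":0,"ay":0,"az":0},{"dx":-0.02,"dy":-0.03,"dz":0,"ax":0,"ay":0,"az":0},{"dx":-0.02,"dy":-0.03,"dz":0,"ax":0,"ay":0,"az":0},{"dx":-0.02,"dy":-0.03,"dz":0,"ax":0,"ay":0,"az":0},{"dx":-0.02,"dy":-0.03,"dz":0,"ax":0,"ay":0,"az":0},{"dx":-0.02,"dy":-0.03,"dz":0,"ax":0,"ay":0,"az":0},{"dx":-0.02,"dy":-0.03,"dz":0,"ax":0,"ay":0,"az":0}]'
python3 - <<'E'
from h import *
t=bot.snapshot("top");cv2.imwrite("pics/topF.png",t);s=bot.snapshot("side");cv2.imwrite("pics/sideF.png",s)
print(bot.sense()["ee_pos"])
cv2.imwrite("pics/F.png",cv2.resize(t[120:245,200:465],None,fx=3,fy=3,interpolation=cv2.INTER_CUBIC))
E
```

```text
clock: 21.98
ee_pos: [647.9, 121.2, 191.6]
tcp_rot: [3.141, 0.0, -0.0]
wrist_force: [-0.3, 0.5, 0.1]
opening: 0.999
clock: 22.82
ee_pos: [447.0, 420.6, 191.6]
tcp_rot: [3.141, 0.0, -0.0]
wrist_force: [0.8, -0.2, 0.1]
opening: 1.0
[445.3 422.8 191.5]
```

View pics/F.png

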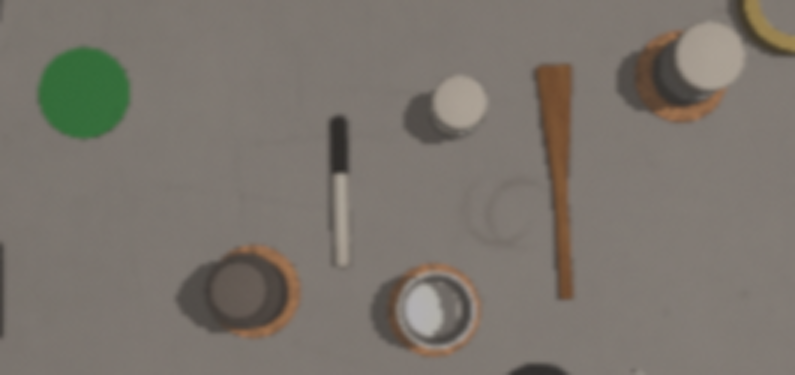

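```bash
cat >> h.py <<'E'
from scipy.optimize import least_squares
def fitc(im,c0,r0,dr,sign):
    """radial max-gradient circle fit; sign=-1 bright disc, +1 dark disc"""
    g=cv2.GaussianBlur(im.astype(np.float32).mean(2) if im.ndim==3 else im.astype(np.float32),(0,0),.7);c=np.array(c0,float)
    r=np.arange(r0-dr,r0+dr,.1)
    for _ in range(3):
        a=np.arange(0,2*np.pi,.05)[:,None]
        mx=(c[0]+r*np.cos(a)).astype(np.float32);my=(c[1]+r*np.sin(a)).astype(np.float32)
        p=cv2.remap(g,mx,my,cv2.INTER_CUBIC);d=sign*np.gradient(p,axis=1);k=d.argmax(1);i=np.arange(len(k))
        w=d[i,k]>np.median(d[i,k])*.5
        x,y=mx[i,k][w],my[i,k][w]
        q=least_squares(lambda q:np.hypot(x-q[0],y-q[1])-q[2],[*c,r0],loss="soft_l1",f_scale=.3).x;c=q[:2]
    return np.round(q,2)
E
python3 - <<'E'
from h import *
t=cv2.imread("pics/topF.png");t0=cv2.imread("pics/top0.png")
f=lambda x,y:(200+(x+.5)/3-.5,120+(y+.5)/3-.5)
sat=lambda im:im[...,2].astype(float)-im[...,0]
for n,im,c,r,s in(("L",sat(t0),(284.1,216.8),15.5,-1),("M",sat(t0),(344.2,222.9),15.5,-1),("R",sat(t0),(426.8,144.9),15.5,-1)):
    q=fitc(im,c,r,3,s);print(n,q,plane("top",q[:2],4))
for n,c,r,s,z in(("cup",f(437,310),13,1,76),("cap",f(239,290),9.7,-1,167),("squat",f(710,56),11.9,-1,101),("small",f(460,101),9.2,-1,78)):
    for ss in((1,-1) if n in("cup","cap") else(s,)):
        q=fitc(t,c,r,2.5,ss);print(n,ss,q,plane("top",q[:2],z))
q=fitc(t0,(283.2,143.2),11.9,2.5,-1);print("squat0",q,plane("top",q[:2],97))
E
```

```text
L [284.2 216.7  15.3] [445.6 176.4   4. ]
M [344.1 222.9  15.3] [425.6   3.8   4. ]
R [426.8 144.9  15.2] [ 648.4 -239.1    4. ]
cup 1 [344.9 222.8  11.5] [426.7   5.7  76. ]
cup -1 [345.2 222.9  13.7] [426.5   4.8  76. ]
cap 1 [279.6 216.4  12. ] [445.8 172.6 167. ]
cap -1 [279.2 216.3   8.9] [446.  173.5 167. ]
squat -1 [436.5 138.   11.3] [ 649.2 -239.7  101. ]
small -1 [352.9 153.5   8.6] [614.3 -18.7  78. ]
squat0 [282.7 142.9  11.2] [642.6 169.9  97. ]
```

```bash
python3 -m jog '[{"dx":0.02,"dy":0.03,"dz":0,"ax":0,"ay":0,"az":0},{"dx":0.02,"dy":0.036,"dz":0,"ax":0,"ay":0,"az":0},{"dx":0.02,"dy":0.036,"dz":0,"ax":0,"ay":0,"az":0},{"dx":0.02,"dy":0.036,"dz":0,"ax":0,"ay":0,"az":0},{"dx":0.02,"dy":0.036,"dz":0,"ax":0,"ay":0,"az":0},{"dx":0.02,"dy":0.036,"dz":0,"ax":0,"ay":0,"az":0},{"dx":0.02,"dy":0.036,"dz":0,"ax":0,"ay":0,"az":0},{"dx":0.02,"dy":0.036,"dz":0,"ax":0,"ay":0,"az":0},{"dx":0.0061,"dy":0.036,"dz":0,"ax":0,"ay":0,"az":0},{"dx":0,"dy":0.036,"dz":0,"ax":0,"ay":0,"az":0}]'
python3 -m jog '[{"dx":0,"dy":0.036,"dz":0,"ax":0,"ay":0,"az":0},{"dx":0,"dy":0.03,"dz":0,"ax":0,"ay":0,"az":0},{"dx":0,"dy":0.0181,"dz":0,"ax":0,"ay":0,"az":0},{"dx":0,"dy":0,"dz":0.03,"ax":0,"ay":0,"az":0},{"dx":0,"dy":0,"dz":0.035,"ax":0,"ay":0,"az":0},{"dx":0,"dy":0,"dz":0.025,"ax":0,"ay":0,"az":0},{"dx":0,"dy":0,"dz":0.01,"ax":0,"ay":0,"az":0},{"dx":0,"dy":0,"dz":0,"ax":0,"ay":0,"az":0},{"dx":0,"dy":0,"dz":0,"ax":0,"ay":0,"az":0}]'
python3 -m jog '[{"dx":0,"dy":0,"dz":0.015,"ax":0,"ay":0,"az":0},{"dx":0,"dy":0,"dz":0.02,"ax":0,"ay":0,"az":0},{"dx":0,"dy":0,"dz":0.015,"ax":0,"ay":0,"az":0},{"dx":0,"dy":0,"dz":0.012,"ax":0,"ay":0,"az":0},{"dx":0,"dy":0,"dz":0.005,"ax":0,"ay":0,"az":0},{"dx":0,"dy":0,"dz":0,"ax":0,"ay":0,"az":0},{"dx":0,"dy":0,"dz":0,"ax":0,"ay":0,"az":0}]'
```

```text
clock: 23.75
ee_pos: [615.3, 62.7, 191.2]
tcp_rot: [3.141, 0.0, -0.001]
wrist_force: [-0.4, -0.8, -0.4]
opening: 0.999
clock: 24.5
ee_pos: [614.7, -18.9, 92.2]
tcp_rot: [3.141, -0.0, -0.0]
wrist_force: [0.8, 0.5, 0.7]
opening: 0.998
clock: 25.08
ee_pos: [614.9, -18.7, 25.5]
tcp_rot: [3.141, -0.001, -0.0]
wrist_force: [0.1, 0.4, 0.5]
opening: 0.997
```

```bash
python3 -m jog '[{"dx":0,"dy":0,"dz":0,"ax":0,"ay":0,"az":0},{"dx":0,"dy":0,"dz":0,"ax":0,"ay":0,"az":0},{"dx":0,"dy":0,"dz":0,"ax":0,"ay":0,"az":0},{"dx":0,"dy":0,"dz":0,"ax":0,"ay":0,"az":0},{"dx":0,"dy":0,"dz":0,"ax":0,"ay":0,"az":0},{"dx":0,"dy":0,"dz":0,"ax":0,"ay":0,"az":0},{"dx":0,"dy":0,"dz":0,"ax":0,"ay":0,"az":0},{"dx":0,"dy":0,"dz":0,"ax":0,"ay":0,"az":0},{"dx":0,"dy":0,"dz":0,"ax":0,"ay":0,"az":0},{"dx":0,"dy":0,"dz":0,"ax":0,"ay":0,"az":0}]' 1 18
python3 -m jog '[{"dx":0,"dy":0,"dz":0,"ax":0,"ay":0,"az":0},{"dx":0,"dy":0,"dz":0,"ax":0,"ay":0,"az":0},{"dx":0,"dy":0,"dz":-0.01,"ax":0,"ay":0,"az":0},{"dx":0,"dy":0,"dz":-0.02,"ax":0,"ay":0,"az":0},{"dx":0,"dy":0,"dz":-0.03,"ax":0,"ay":0,"az":0},{"dx":0,"dy":0,"dz":-0.03,"ax":0,"ay":0,"az":0},{"dx":0,"dy":0,"dz":-0.03,"ax":0,"ay":0,"az":0},{"dx":0,"dy":0,"dz":-0.02,"ax":0,"ay":0,"az":0},{"dx":0,"dy":0,"dz":-0.01,"ax":0,"ay":0,"az":0},{"dx":0,"dy":0,"dz":0,"ax":0,"ay":0,"az":0}]'
```

```text
clock: 25.92
ee_pos: [614.4, -18.8, 24.6]
tcp_rot: [3.141, -0.0, -0.0]
wrist_force: [0.2, -0.7, 1.0]
opening: 0.544
clock: 26.75
ee_pos: [615.0, -18.6, 177.1]
tcp_rot: [3.141, -0.004, 0.0]
wrist_force: [-0.0, -0.1, -1.4]
opening: 0.539
```

```bash
python3 -m jog '[{"dx":0.005,"dy":0.02,"dz":0,"ax":0,"ay":0,"az":0},{"dx":0.005,"dy":0.03,"dz":0,"ax":0,"ay":0,"az":0},{"dx":0.005,"dy":0.035,"dz":0,"ax":0,"ay":0,"az":0},{"dx":0.005,"dy":0.035,"dz":0,"ax":0,"ay":0,"az":0},{"dx":0.005,"dy":0.035,"dz":0,"ax":0,"ay":0,"az":0},{"dx":0.005,"dy":0.035,"dz":0,"ax":0,"ay":0,"az":0},{"dx":0.0049,"dy":0.02,"dz":0,"ax":0,"ay":0,"az":0},{"dx":0,"dy":0.0119,"dz":0,"ax":0,"ay":0,"az":0},{"dx":0,"dy":0,"dz":0,"ax":0,"ay":0,"az":0},{"dx":0,"dy":0,"dz":0,"ax":0,"ay":0,"az":0}]'
python3 -m jog '[{"dx":0,"dy":0,"dz":0.015,"ax":0,"ay":0,"az":0},{"dx":0,"dy":0,"dz":0.015,"ax":0,"ay":0,"az":0},{"dx":0,"dy":0,"dz":0.01,"ax":0,"ay":0,"az":0},{"dx":0,"dy":0,"dz":0.003,"ax":0,"ay":0,"az":0},{"dx":0,"dy":0,"dz":0,"ax":0,"ay":0,"az":0},{"dx":0,"dy":0,"dz":0,"ax":0,"ay":0,"az":0}]'
python3 - <<'E'
from h import *
s=bot.snapshot("side");cv2.imwrite("pics/sideG.png",s)
print(bot.sense()["ee_pos"])
cv2.imwrite("pics/G.png",cv2.resize(s[80:210,230:360],None,fx=4,fy=4,interpolation=cv2.INTER_CUBIC))
E
```

```text
clock: 27.58
ee_pos: [648.6, -239.9, 173.3]
tcp_rot: [-3.14, 0.002, -0.001]
wrist_force: [-1.1, 0.4, -1.0]
opening: 0.536
clock: 28.08
ee_pos: [649.5, -240.0, 132.1]
tcp_rot: [3.141, -0.0, 0.001]
wrist_force: [0.7, -0.6, -1.0]
opening: 0.541
[ 649.6 -240.2  132.4]
```

View pics/G.png

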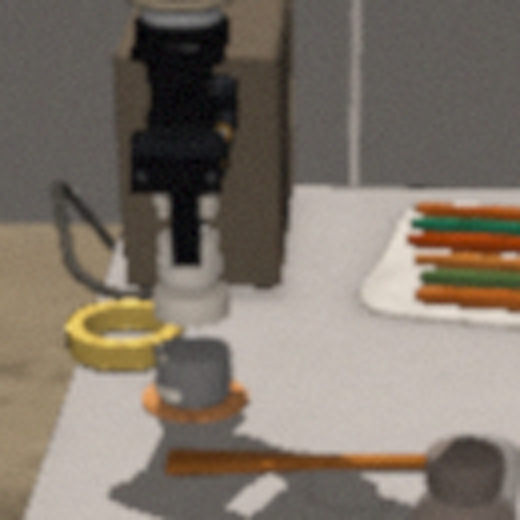

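```bash
python3 -m jog '[{"dx":-0.0005,"dy":0,"dz":0.002,"ax":0,"ay":0,"az":0},{"dx":0,"dy":0,"dz":0.002,"ax":0,"ay":0,"az":0},{"dx":0,"dy":0,"dz":0.001,"ax":0,"ay":0,"az":0},{"dx":0,"dy":0,"dz":0.0005,"ax":0,"ay":0,"az":0},{"dx":0,"dy":0,"dz":0,"ax":0,"ay":0,"az":0},{"dx":0,"dy":0,"dz":0,"ax":0,"ay":0,"az":0}]'
python3 -m jog '[{"dx":0,"dy":0,"dz":0.0005,"ax":0,"ay":0,"az":0},{"dx":0,"dy":0,"dz":0,"ax":0,"ay":0,"az":0},{"dx":0,"dy":0,"dz":0,"ax":0,"ay":0,"az":0}]'
```

```text
clock: 28.63
ee_pos: [648.8, -240.6, 126.1]
tcp_rot: [3.141, 0.0, -0.0]
wrist_force: [-0.3, 0.5, -0.6]
opening: 0.539
clock: 28.88
ee_pos: [648.9, -240.7, 126.0]
tcp_rot: [3.141, -0.0, -0.0]
wrist_force: [-0.8, 0.1, 1.5]
opening: 0.54
```

Contact made. Next: release, retreat straight up, then move clear to the left.

```bash
python3 -m jog '[{"dx":0,"dy":0,"dz":0,"ax":0,"ay":0,"az":0},{"dx":0,"dy":0,"dz":0,"ax":0,"ay":0,"az":0},{"dx":0,"dy":0,"dz":0,"ax":0,"ay":0,"az":0},{"dx":0,"dy":0,"dz":0,"ax":0,"ay":0,"az":0},{"dx":0,"dy":0,"dz":0,"ax":0,"ay":0,"az":0},{"dx":0,"dy":0,"dz":0,"ax":0,"ay":0,"az":0},{"dx":0,"dy":0,"dz":0,"ax":0,"ay":0,"az":0},{"dx":0,"dy":0,"dz":0,"ax":0,"ay":0,"az":0}]' 0
python3 -m jog '[{"dx":0,"dy":0,"dz":-0.01,"ax":0,"ay":0,"az":0},{"dx":0,"dy":0,"dz":-0.02,"ax":0,"ay":0,"az":0},{"dx":0,"dy":0,"dz":-0.025,"ax":0,"ay":0,"az":0},{"dx":0,"dy":0,"dz":-0.025,"ax":0,"ay":0,"az":0},{"dx":0,"dy":0,"dz":-0.02,"ax":0,"ay":0,"az":0},{"dx":0,"dy":0,"dz":0,"ax":0,"ay":0,"az":0}]'
python3 -m jog '[{"dx":0,"dy":-0.03,"dz":0,"ax":0,"ay":0,"az":0},{"dx":0,"dy":-0.036,"dz":0,"ax":0,"ay":0,"az":0},{"dx":0,"dy":-0.036,"dz":0,"ax":0,"ay":0,"az":0},{"dx":0,"dy":-0.036,"dz":0,"ax":0,"ay":0,"az":0},{"dx":0,"dy":-0.036,"dz":0,"ax":0,"ay":0,"az":0},{"dx":0,"dy":-0.036,"dz":0,"ax":0,"ay":0,"az":0},{"dx":0,"dy":-0.036,"dz":0,"ax":0,"ay":0,"az":0},{"dx":0,"dy":-0.036,"dz":0,"ax":0,"ay":0,"az":0},{"dx":0,"dy":-0.036,"dz":0,"ax":0,"ay":0,"az":0},{"dx":0,"dy":-0.036,"dz":0,"ax":0,"ay":0,"az":0}]'
python3 -m jog '[{"dx":-0.02,"dy":-0.03,"dz":0,"ax":0,"ay":0,"az":0},{"dx":-0.02,"dy":-0.03,"dz":0,"ax":0,"ay":0,"az":0},{"dx":-0.02,"dy":-0.03,"dz":0,"ax":0,"ay":0,"az":0},{"dx":-0.02,"dy":-0.03,"dz":0,"ax":0,"ay":0,"az":0},{"dx":-0.02,"dy":-0.03,"dz":0,"ax":0,"ay":0,"az":0},{"dx":-0.02,"dy":-0.03,"dz":0,"ax":0,"ay":0,"az":0},{"dx":-0.02,"dy":-0.03,"dz":0,"ax":0,"ay":0,"az":0},{"dx":-0.02,"dy":-0.03,"dz":0,"ax":0,"ay":0,"az":0},{"dx":-0.02,"dy":-0.03,"dz":0,"ax":0,"ay":0,"az":0},{"dx":-0.02,"dy":-0.03,"dz":0,"ax":0,"ay":0,"az":0}]'
python3 - <<'E'
from h import *
t=bot.snapshot("top");cv2.imwrite("pics/topH.png",t);s=bot.snapshot("side");cv2.imwrite("pics/sideH.png",s)
o=np.zeros((600,800,3),np.uint8)
o[:300,:636]=cv2.resize(t[120:245,200:465],None,fx=2.4,fy=2.4,interpolation=cv2.INTER_CUBIC)
o[300:,:600]=cv2.resize(s[100:250,230:380],(300,300),interpolation=cv2.INTER_CUBIC).repeat(1,1) if 0 else cv2.resize(s[120:270,230:530],(600,300),interpolation=cv2.INTER_CUBIC)
cv2.imwrite("pics/H.png",o)
for n,c,r,z in(("small",(441,132.5),9.3,179),("cap",(279.2,216.3),8.9,167),("cup",(345.2,222.9),13.7,76)):
    p=proj("top",(649.2,-239.7,179)) if n=="small" else c
    q=fitc(t,p,r,2.5,-1);print(n,p,q,plane("top",q[:2],z))
E
```

```text
clock: 29.55
ee_pos: [648.8, -240.6, 125.6]
tcp_rot: [3.142, 0.0, -0.0]
wrist_force: [0.4, -0.1, -0.4]
opening: 0.988
clock: 30.05
ee_pos: [650.1, -241.1, 231.2]
tcp_rot: [3.138, -0.007, 0.0]
wrist_force: [-0.1, 0.0, 0.5]
opening: 1.0
clock: 30.88
ee_pos: [648.4, 115.2, 225.8]
tcp_rot: [3.141, -0.0, -0.0]
wrist_force: [0.7, -0.9, -0.7]
opening: 0.998
clock: 31.72
ee_pos: [447.5, 414.7, 225.8]
tcp_rot: [3.141, -0.0, -0.0]
wrist_force: [0.1, 0.0, 0.4]
opening: 1.002
small [445.5 131.8] [445.4 131.9   9.5] [ 648.8 -239.5  179. ]
cap (279.2, 216.3) [279.1 216.3   8.9] [446.  173.7 167. ]
cup (345.2, 222.9) [345.2 222.9  13.7] [426.6   4.8  76. ]
```

View pics/H.png

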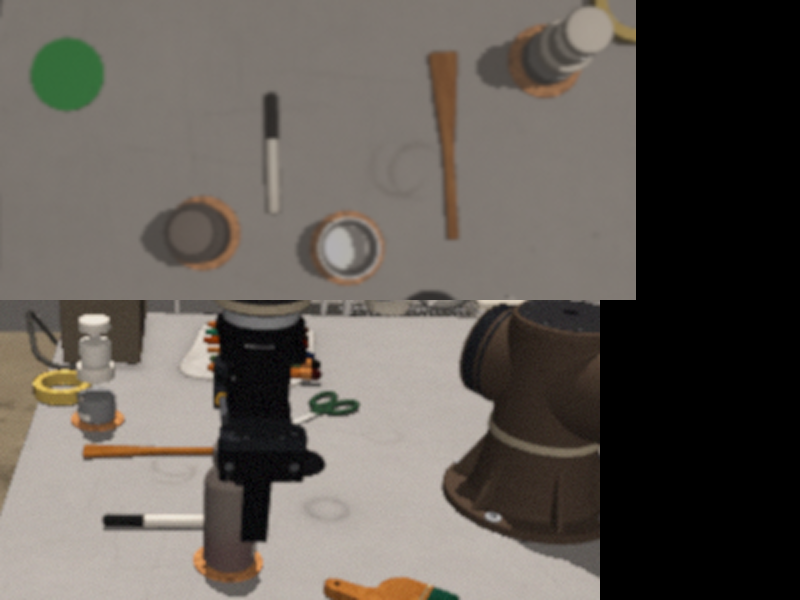

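```bash
python3 -c "
from workcell import bot
print(bot.hand_in())"
```

```text
the job is handed in; nothing more can be done
None
```

I handed the job in at about 32 s of the 104 s. The steel cup is on the middle coaster, the tall bottle on the left one and the squat jar on the right one. The small jar stands on the squat jar's lid. I placed them in that order, with gripper and camera checks after each step.

Last camera checks, with the arm clear:

| Item | Offset from centre |
|---|---|
| Cup on middle coaster | about 1 mm in x, 1–2 mm in y |
| Squat jar on right coaster | about 1 mm |
| Small jar on squat jar's lid | under 1 mm |
| Bottle on left coaster | about 3 mm towards the right (−y) |

- **Bottle:** the robot's own position puts the offset at 1–2 mm. The two readings disagree by about the calibration error. I shifted the bottle 1.7 mm that way because of an earlier camera reading of the cup, and a later picture showed most of that correction wasn't needed. I left the bottle as it was.
- **Marker and spatula:** I never touched them, and in the final top view they lie where they started.
- **Forces:** the wrist readings after each move stayed under 7 N.

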